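# Seal the food-scrap bin with its clamp knobs

## Robot

A 6-joint arm with a two-finger parallel gripper is mounted at the origin on the work surface. World frame = base frame: x ahead of the robot, y to its left, z up, the work surface at z = 0. Lengths are in m, angles in rad, forces in N, time in s.
With the tool pointing down it reaches from about 0.325 to 0.75 m from the base axis. Payload 7.6 kg.
Tool frame: the origin (TCP) lies midway between the tips of the shut fingers; the grasp point (between the pads) lies arm.grip_point_offset behind it (arm.grip_point_offset is the distance from the TCP to the grasp point, in m); z points along the fingers, y is the line along which they close (so a half turn about z gives the same grasp; the last joint's range is limited). The gripper opens to 85 mm and grips with 20 to 120 N. Pads are 22 mm wide; open, the fingers measure 114 mm over their backs; the gripper's body (76 mm by 85 mm) begins 54 mm behind the grasp point. The pads swing forward as they close: fully open they stand 13 mm farther back than shut.
Start: joints at [-1.211, 0.052, 1.401, -0, 1.689, -0.07], TCP at [0.219, -0.477, 0.231] pointing down, gripper open.
Joint ranges: [-2.9, 2.9], [-0.91, 2.17], [0.12, 2.37], [-1.06, 4.2], [0.26, 2.73], [-2.93, 2.93]. Speed limits (rad/s): [2.57, 2.57, 3.01, 3.14, 3.14, 3.14].

## Interface

Orientations are given as a unit quaternion [w, x, y, z].
In Python, from station import arm gives the robot as it stands.
- The arm moves only by the shell command python3 -m inch 'ROWS' [FORCE]. ROWS is JSON, a list of rows, each a list of 3 entries, a list of its own where there are three numbers: the closure, from -1 (fully open) to 1 (shut), then the shift along the tool's x, y, z in m, then the turn about the tool's z in rad. A call has 1 to 8 rows; each row shifts and turns the commanded pose from where the row before left it, along the tool's axes as they then stand; what a row does not reach is not made up. A row lasts 1/8 s, in which the tool goes at most 62.5 mm and 10.7 degrees, less where a joint would pass 70% of its speed; a pose out of reach is approached as far as the arm can. A call with a gripper value outside its range is refused whole. The fingers move at their own pace and stop on an object; FORCE is the grip in N (left out, the last holds). Time passes only in rows, so rows that do not move let the fingers close. It gives the time, the measured TCP pose, the force, the opening and the grip force at its end, in the units of the state.
- arm.get_obs(): the state, without advancing time (a new reading comes with each control period).
- arm.snapshot(name): name is "side" or "top" or "wrist"; returns the picture (384x512x3 uint8, red, green, blue); there is no depth.
- arm.camera_model(name): a dict with "fx", "fy", "cx", "cy" (pixels), "T" (4x4, takes a point from camera to world coordinates); the wrist camera has in their place "T_tool_cam" (4x4, takes a point from camera to tool coordinates, whose origin is the TCP and whose axes are the flange's). Camera axes: x right, y down, z forward; pixel columns grow to the right and rows downward; lengths in m; the calibration is good to about 2 mm. A picture is of the moment at which its call begins: read the wrist's pose just before it. camera_model takes no time and is no camera call.
- arm.job_done(): hands the job in; it is judged then, once.
Trained networks look in the newest picture that a camera, given by its name, has taken for a name from the list of things; names that differ only in an ending like _2 or _b are one class to them, and where a whole thing is asked for, a point or a joint stands for the part that bears it (a point fixed in the world has none). Each returns a list of dicts, best first, with "conf" (0 to 1); they miss things now and then, are a little off and sometimes report something else, mostly with a low value. They report only what shows in the picture. A call takes as long as a camera call.
- arm.search_frame(camera, label): "point" ([column, row] in pixels, amid what is visible of it).
- arm.place_of(camera, label): "point" ([column, row] in pixels: a listed point, or the origin of a listed thing).
The state is a dict: "clock": time; "qpos": joint angles; "qd": joint speeds; "joint_torque": joint torques, N m; "position": TCP position; "eef_rot": TCP orientation; "wrist_force": force on the tool from outside, world axes, zero at the start; "torque": the same for the moment, N m; "gripper_width": finger opening in m; "finger_force": force on a finger pad.
Only numpy, scipy, OpenCV 4.12 (cv2) and the standard library are available. Lean on these libraries where they do the work, as an engineer would, in place of code of your own. Each camera call takes 0.05 s, during which the arm holds its last target. There are 200 camera calls.

## Task

Seal the green scrap bin: gently swing its flap fully shut, then tighten its three captive clamp knobs clockwise to their end stops, one after the other - the middle one first, then the left one, then the right one (left and right as seen from the robot). Leave the soap pump, the pot brush and the glass canister standing undisturbed.

Things in the scene. Friction and masses are not known exactly. Their poses are not given: they have to be found in the camera images.
- bin: green plastic scrap bin, fixed to the work surface, 170 mm deep (x), 300 mm wide (y), rim at 120 mm; origin at the centre of its underside, front (-x) roughly towards the robot. A 55 mm deep flange along the top of its front carries the three knobs, axes 112 mm in front of the bin's centre, at y = +100 (left), 0 (middle) and -100 mm (right)
- flap_leaf (a joint): flap angle, rad: 0 shut (level on the rim), grows as it opens upward about the far rim; 1.57 upright. Starts 0.9 to 1.5, leaning towards the robot. The stiff hinge (0.3 N m) holds it where it is left, so it must be pushed all the way down
- flap_hinge (a point): middle of the flap's hinge line, at the far (+x) rim of the bin, 124 mm above the work surface; axes as the bin's, hinge line along y
- flap_edge (a point): middle of the flap's free edge, mid-thickness; turns with the flap. The flap is a flat plate without handle, 168 mm from hinge to edge, 298 mm wide, 8 mm thick; its x axis points from the edge to the hinge, z out of its outer face (up when shut)
- clamp_left (a joint): how far the left (+y) clamp knob has been turned, rad: 0 fully loose, grows clockwise seen from above, 2.2 at its end stop (fully home: steel tongue and bar then point straight at the flap, over its front edge). Starts 0.4 to 1.0. Stiff, about 0.05 N m; stays where it is left
- knob_left_grip (a point): grip point of the left (+y) knob, on its vertical axis, 163 mm above the work surface. Black upright bar 46 mm long, 14 mm thick, from 23 mm below to 15 mm above this point, on a 26 mm steel hub; a steel tongue under it reaches 42 mm from the axis, its top 27 mm below this point. Site x runs along bar and tongue (white mark on the tongue's side), z up; it turns with the knob
- clamp_middle (a joint): how far the middle clamp knob has been turned, rad: 0 fully loose, grows clockwise seen from above, 2.2 at its end stop (fully home: steel tongue and bar then point straight at the flap, over its front edge). Starts 0.4 to 1.0. Stiff, about 0.05 N m; stays where it is left
- knob_middle_grip (a point): grip point of the middle knob, on its vertical axis, 163 mm above the work surface. Black upright bar 46 mm long, 14 mm thick, from 23 mm below to 15 mm above this point, on a 26 mm steel hub; a steel tongue under it reaches 42 mm from the axis, its top 27 mm below this point. Site x runs along bar and tongue (white mark on the tongue's side), z up; it turns with the knob
- clamp_right (a joint): how far the right (-y) clamp knob has been turned, rad: 0 fully loose, grows clockwise seen from above, 2.2 at its end stop (fully home: steel tongue and bar then point straight at the flap, over its front edge). Starts 0.4 to 1.0. Stiff, about 0.05 N m; stays where it is left
- knob_right_grip (a point): grip point of the right (-y) knob, on its vertical axis, 163 mm above the work surface. Black upright bar 46 mm long, 14 mm thick, from 23 mm below to 15 mm above this point, on a 26 mm steel hub; a steel tongue under it reaches 42 mm from the axis, its top 27 mm below this point. Site x runs along bar and tongue (white mark on the tongue's side), z up; it turns with the knob
- pump: white soap pump bottle, 68 mm diameter, 178 mm tall, standing on the turntable tray; origin at the centre of its underside
- brush: round pot brush with wooden handle, standing bristles down on the tray, 60 mm diameter, 82 mm tall; origin at the centre of its underside
- turntable: base of the turntable (low round wooden tray, 260 mm diameter, rim at 37 mm, turns freely); origin at its centre on the work surface; on one side of the bin
- canister: clear glass canister with steel lid, 96 mm diameter, 150 mm tall, on the other side of the bin; origin at the centre of its underside

How it is judged:
By the outcome, as a careful person would: the job done as asked, in the order asked, and still so for the second after the job is handed in, with the robot touching nothing.
It also fails if it takes over 72 s, if anything falls off the work surface, if the arm or the gripper's body presses on something with over 40 N, if the wrist force passes 120 N, or if a joint passes its speed limit or range.

## Working session

There is one attempt and no reset: what is moved stays moved. The work goes in short steps, Python scripts to look and compute and a shell command to move; the robot and the scene stay as the last step left them, time stands still between calls to the robot, and variables do not carry over. Pictures are saved under pics/ and viewed, at most 10 in all, crops included, and the job is handed in when it is done.

```bash
mkdir -p pics; ls; cat > h.py <<'E'
import numpy as np, cv2
from station import arm
def shot(cam,name):
    im=arm.snapshot(cam); cv2.imwrite(f'pics/{name}.png',im[:,:,::-1]); return im
def ray(cam,p):
    m=arm.camera_model(cam); T=np.array(m['T'])
    d=np.array([(p[0]-m['cx'])/m['fx'],(p[1]-m['cy'])/m['fy'],1.])
    return T[:3,3],T[:3,:3]@d
def atz(cam,p,z):
    o,d=ray(cam,p); return o+d*(z-o[2])/d[2]
def proj(cam,P):
    m=arm.camera_model(cam); T=np.linalg.inv(np.array(m['T'])); c=T[:3,:3]@np.array(P)+T[:3,3]
    return np.array([m['fx']*c[0]/c[2]+m['cx'],m['fy']*c[1]/c[2]+m['cy']])
E
python3 - <<'E'
from h import *
np.set_printoptions(precision=4,suppress=True)
for c in ('top','side'):
    shot(c,c+'0'); print(c,np.array(arm.camera_model(c)['T'])[:3])
    for l,z in (('knob_left_grip',.163),('knob_middle_grip',.163),('knob_right_grip',.163),('flap_hinge',.124),('flap_edge',.25),('bin',0),('turntable',0),('canister',0),('pump',.02),('brush',.02)):
        for r in arm.place_of(c,l)[:2]: print(c,l,np.round(r['point'],1),round(r['conf'],2),atz(c,r['point'],z))
o=arm.get_obs(); print(o['clock'],o['position'],o['eef_rot'],arm.grip_point_offset)
E
```

```text
pics
top [[-0.0158 -0.9887  0.1492  0.3628]
 [-0.9999  0.0149 -0.0073  0.0273]
 [ 0.005  -0.1493 -0.9888  1.5305]]
top knob_left_grip [252.5 224.9] 0.55 [0.4443 0.0211 0.163 ]
top knob_middle_grip [284.  227.7] 0.61 [ 0.4348 -0.07    0.163 ]
top knob_middle_grip [374.  188.8] 0.49 [ 0.5444 -0.3371  0.163 ]
top knob_right_grip [316.2 222.4] 0.6 [ 0.4487 -0.1638  0.163 ]
top bin [277.5 192.1] 0.83 [ 0.56   -0.0633  0.    ]
top bin [287.1 227.3] 0.65 [ 0.4445 -0.0917  0.    ]
top turntable [390.7 189. ] 0.86 [ 0.5646 -0.4354  0.    ]
top canister [111.  223.9] 0.6 [0.4644 0.4785 0.    ]
top pump [377.8 187.5] 0.64 [ 0.5675 -0.3878  0.02  ]
top brush [413.5 200.7] 0.55 [ 0.5227 -0.5008  0.02  ]
side [[-0.8825 -0.2943  0.3669  0.1679]
 [-0.4703  0.5474 -0.6922  0.7693]
 [ 0.0029 -0.7834 -0.6215  0.8139]]
side knob_left_grip [291.7 193.6] 0.59 [0.4377 0.025  0.163 ]
side knob_middle_grip [301.5 177. ] 0.61 [ 0.4426 -0.0618  0.163 ]
side knob_right_grip [311.1 159.4] 0.64 [ 0.4509 -0.165   0.163 ]
side flap_hinge [246.5 166. ] 0.85 [ 0.6445 -0.0813  0.124 ]
side flap_edge [274.2 142.3] 0.9 [ 0.5437 -0.0735  0.25  ]
side bin [266.1 204.7] 0.78 [ 0.5593 -0.0644  0.    ]
side turntable [304.9 147. ] 0.56 [ 0.5786 -0.4748  0.    ]
side canister [196.9 353.5] 0.64 [0.4696 0.4743 0.    ]
side pump [295.9 146.7] 0.78 [ 0.6024 -0.4287  0.02  ]
side brush [320.1 143.8] 0.61 [ 0.5214 -0.4982  0.02  ]
1.1 [ 0.2188 -0.4773  0.2313] [0.0001 0.977  0.2133 0.    ] 0.0187
```

```bash
python3 - <<'E'
import cv2
a=cv2.imread('pics/top0.png')[110:290,60:460]; b=cv2.imread('pics/side0.png')[90:290,180:380]
cv2.imwrite('pics/a.png',cv2.resize(a,None,fx=2,fy=2,interpolation=cv2.INTER_CUBIC))
cv2.imwrite('pics/b.png',cv2.resize(b,(600,600),interpolation=cv2.INTER_CUBIC))
E
```

```text
(no output)
```

View pics/a.png

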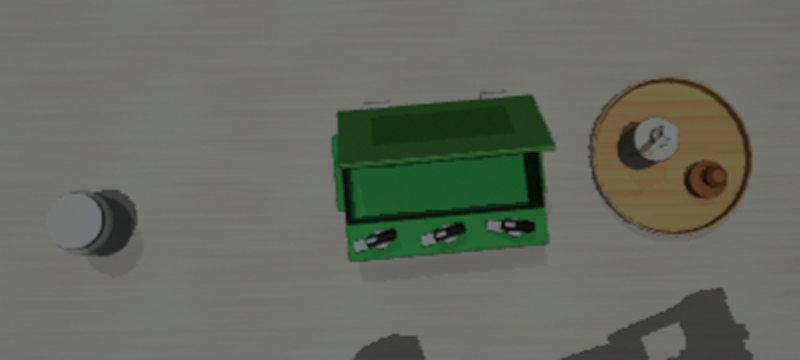

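View pics/b.png

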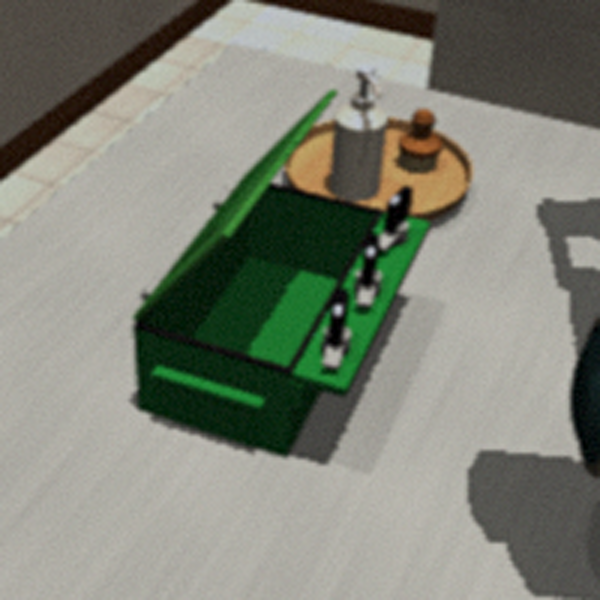

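Top view: the flap is open over the bin and the knob tongues point left; the turntable is right and the canister far left. Side view: the flap leans towards the robot at about 1 rad.

```bash
cat >> h.py <<'E'
from scipy.spatial.transform import Rotation as R
np.set_printoptions(precision=4,suppress=True)
def pose():
    o=arm.get_obs(); q=o['eef_rot']; return np.array(o['position']),R.from_quat([q[1],q[2],q[3],q[0]]).as_matrix(),o
def plan(P,bar=None):
    # tool-axis shift to world P; turn so that tool x lies along 'bar' (world angle)
    p,M,o=pose(); print('pos',p,'yaw x',np.arctan2(M[1,0],M[0,0]),'q6',o['qpos'][5],'t',o['clock'])
    print('shift',M.T@(np.array(P)-p))
    if bar is not None:
        a=np.arctan2(M[1,0],M[0,0]); d=(a-bar+np.pi/2)%np.pi-np.pi/2; print('turn',d, 'alt',d-np.sign(d)*np.pi)
E
python3 - <<'E'
from h import *
from scipy.optimize import least_squares
# bin fit from detections of both cameras
obs=[('top','l',[252.5,224.9]),('top','m',[284,227.7]),('top','r',[316.2,222.4]),('top','b',[277.5,192.1]),('side','l',[291.7,193.6]),('side','m',[301.5,177]),('side','r',[311.1,159.4]),('side','h',[246.5,166]),('side','b',[266.1,204.7]),('side','e',[274.2,142.3])]
def pts(v):
    x,y,w,t=v; c,s=np.cos(w),np.sin(w); L=dict(l=(-.112,.1,.163),m=(-.112,0,.163),r=(-.112,-.1,.163),b=(0,0,0),h=(.085,0,.124),e=(.085-.168*np.cos(t),0,.124+.168*np.sin(t)))
    return {k:np.array([x+c*a-s*b,y+s*a+c*b,z]) for k,(a,b,z) in L.items()}
f=lambda v:np.concatenate([proj(c,pts(v)[k])-p for c,k,p in obs])
r=least_squares(f,[.56,-.065,.07,1.],loss='soft_l1'); print(r.x,r.fun.reshape(-1,2).round(1)); print(pts(r.x))
P=pts(r.x)['h']
plan([.555,-.066,.40],0)
E
```

```text
[ 0.5573 -0.0655  0.0349  0.9096] [[-3.3  0.9]
 [-0.3 -3.7]
 [ 1.9 -0.1]
 [ 0.7  0.8]
 [-2.1  0.7]
 [ 0.1 -1.6]
 [ 1.  -0.5]
 [-2.2  3.1]
 [ 0.6  0. ]
 [ 0.4 -0.4]]
{'l': array([0.4419, 0.0306, 0.163 ]), 'm': array([ 0.4454, -0.0694,  0.163 ]), 'r': array([ 0.4489, -0.1693,  0.163 ]), 'b': array([ 0.5573, -0.0655,  0.    ]), 'h': array([ 0.6423, -0.0625,  0.124 ]), 'e': array([ 0.5392, -0.0661,  0.2566])}
pos [ 0.2188 -0.4773  0.2313] yaw x 0.4298359922686591 q6 -0.07031726887510101 t 1.1
shift [ 0.477  -0.2337 -0.1687]
turn 0.429835992268659 alt -2.711756661321134
```

```bash
python3 -m inch '[[1,[0,0,-0.056],0],[1,[0,0,-0.056],0],[1,[0,0,-0.056],0],[1,[0.04,-0.02,0],0],[1,[0.04,-0.02,0],0],[1,[0.04,-0.02,0],0],[1,[0.04,-0.02,0],0],[1,[0.04,-0.02,0],0]]' 40
python3 -m inch '[[1,[0.04,-0.02,0],0],[1,[0.04,-0.02,0],0],[1,[0.04,-0.02,0],0],[1,[0.04,-0.02,0],0],[1,[0.04,-0.02,0],0],[1,[0.04,-0.02,0],0],[1,[0.04,-0.015,0],0],[1,[0,0,0],0]]'
python3 -c "
from h import *
plan([.555,-.066,.30],0)"
```

```text
clock: 2.1
position: [0.3596, -0.3018, 0.3994]
eef_rot: [0.0, 0.977, 0.213, 0.0]
wrist_force: [0.7, 0.6, 0.1]
gripper_width: 0.0
finger_force: 0.0
clock: 3.1
position: [0.5584, -0.0616, 0.3979]
eef_rot: [-0.001, 0.977, 0.215, -0.001]
wrist_force: [0.2, -0.5, 0.4]
gripper_width: -0.0003
finger_force: 0.0
pos [ 0.5584 -0.0616  0.3979] yaw x 0.4332873131006438 q6 0.9619499790323723 t 3.1
shift [-0.0048  0.0027  0.0979]
turn 0.4332873131006436 alt -2.7083053404891495
```

```bash
python3 -m inch '[[1,[0,0,0.05],0],[1,[0,0,0.05],0],[1,[0,0,0.03],0],[1,[0,0,0.012],0],[1,[0,0,0.012],0],[1,[-0.005,-0.002,0.012],0],[1,[-0.005,-0.002,0.012],0],[1,[-0.005,-0.002,0.012],0]]'
python3 -c "
from h import *
shot('side','s1'); print(pose()[2]['wrist_force'],arm.place_of('side','flap_edge')[:1])"
```

```text
clock: 4.1
position: [0.5411, -0.0646, 0.2096]
eef_rot: [0.0, 0.977, 0.213, 0.001]
wrist_force: [0.4, -0.3, 1.7]
gripper_width: -0.0004
finger_force: 0.8
[ 0.5514 -0.5999 -0.6351] [{'point': [284.4, 153.4], 'conf': 0.96}]
```

```bash
python3 -m inch '[[1,[-0.005,-0.002,0.008],0],[1,[-0.005,-0.002,0.008],0],[1,[-0.005,-0.002,0.008],0],[1,[-0.005,-0.002,0.008],0],[1,[-0.005,-0.002,0.008],0],[1,[0,0,0.006],0]]'
```

```text
clock: 4.95
position: [0.5136, -0.0657, 0.1627]
eef_rot: [-0.0, 0.977, 0.213, -0.0]
wrist_force: [-1.8, 1.0, 1.6]
gripper_width: 0.0001
finger_force: 0.7
```

```bash
python3 -m inch '[[1,[0,0,0.006],0],[1,[0,0,0.006],0],[1,[0,0,0.006],0],[1,[0,0,0.005],0],[1,[0,0,0.004],0],[1,[0,0,0.003],0],[1,[0,0,0],0]]'
python3 -m inch '[[1,[0,0,0.002],0],[1,[0,0,0.001],0],[1,[0,0,0],0]]'
```

```text
clock: 5.82
position: [0.5142, -0.0657, 0.133]
eef_rot: [-0.0, 0.977, 0.213, -0.0]
wrist_force: [0.2, -0.1, -0.2]
gripper_width: -0.0
finger_force: 0.0
clock: 6.2
position: [0.5142, -0.0657, 0.1303]
eef_rot: [0.0, 0.977, 0.213, 0.0]
wrist_force: [-0.6, -0.7, 0.8]
gripper_width: -0.0
finger_force: 0.1
```

```bash
python3 -m inch '[[1,[0,0,0.001],0],[1,[0,0,0.001],0],[1,[0,0,0.001],0],[1,[0,0,0],0]]'
python3 -c "
from h import *
im=shot('side','s2'); print(arm.place_of('side','flap_edge')[:1])
cv2.imwrite('pics/s2c.png',cv2.resize(im[110:260,200:360,::-1],None,fx=4,fy=4))"
```

```text
clock: 6.7
position: [0.5142, -0.0658, 0.128]
eef_rot: [0.0, 0.977, 0.213, 0.0]
wrist_force: [-3.2, 0.0, 6.0]
gripper_width: 0.0
finger_force: 2.8
[{'point': [293.7, 185.1], 'conf': 0.81}]
```

View pics/s2c.png

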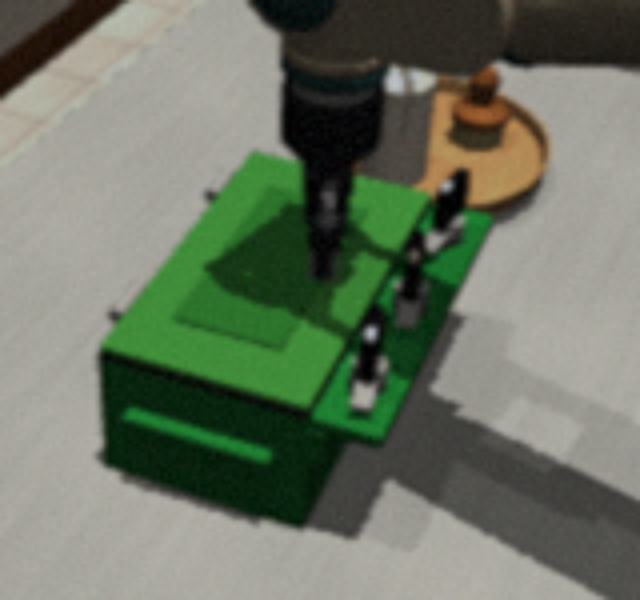

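The flap lies on the rim under the fingers, which touch it at about crop (325,275). I'll press slightly more to confirm the stop, then lift.

```bash
python3 -m inch '[[1,[0,0,0.001],0],[1,[0,0,0.001],0],[1,[0,0,0],0]]'
python3 -m inch '[[1,[0,0,0.001],0],[1,[0,0,0.001],0],[1,[0,0,0],0]]'
```

```text
clock: 7.18
position: [0.5143, -0.0658, 0.1279]
eef_rot: [0.0, 0.977, 0.213, 0.001]
wrist_force: [-9.4, 2.2, 16.0]
gripper_width: -0.0002
finger_force: 8.2
clock: 7.55
position: [0.5143, -0.0659, 0.1277]
eef_rot: [0.001, 0.977, 0.213, 0.001]
wrist_force: [-16.3, 2.0, 26.8]
gripper_width: -0.0001
finger_force: 13.5
```

```bash
python3 -m inch '[[1,[0,0,-0.02],0],[-1,[0,0,-0.05],0],[-1,[0,0,-0.05],0],[-1,[-0.02,-0.01,-0.05],0],[-1,[-0.025,-0.012,-0.04],0],[-1,[-0.02,-0.007,0],0],[-1,[0,0,0],0],[-1,[0,0,0],0]]'
cat >> h.py <<'E'
def wcam():
    p,M,o=pose(); m=arm.camera_model('wrist'); T=np.eye(4); T[:3,:3]=M; T[:3,3]=p
    return m,T@np.array(m['T_tool_cam'])
def watz(m,T,p,z):
    d=T[:3,:3]@np.array([(p[0]-m['cx'])/m['fx'],(p[1]-m['cy'])/m['fy'],1.]); return T[:3,3]+d*(z-T[2,3])/d[2]
def wproj(m,T,P):
    c=np.linalg.inv(T)@np.append(P,1); return np.array([m['fx']*c[0]/c[2]+m['cx'],m['fy']*c[1]/c[2]+m['cy']])
E
python3 - <<'E'
from h import *
m,T=wcam(); print(pose()[0],np.array(m['T_tool_cam']))
shot('wrist','w1')
for k in ('left','middle','right'):
    for r in arm.place_of('wrist',f'knob_{k}_grip')[:2]: print(k,np.round(r['point'],1),round(r['conf'],2),watz(m,T,r['point'],.163))
E
```

```text
clock: 8.55
position: [0.4433, -0.0664, 0.3325]
eef_rot: [-0.0, 0.977, 0.213, -0.0]
wrist_force: [0.5, -0.1, 0.6]
gripper_width: 0.0858
finger_force: 0.0
[ 0.4433 -0.0664  0.3325] [[ 0.0003 -0.9555 -0.2951  0.0758]
 [ 1.      0.      0.0009  0.0008]
 [-0.0009 -0.2951  0.9555 -0.1408]
 [ 0.      0.      0.      1.    ]]
left [162.5 140.9] 0.6 [0.4346 0.025  0.163 ]
left [292.   68.4] 0.35 [ 0.5404 -0.0554  0.163 ]
middle [266.2 179.5] 0.79 [ 0.4411 -0.0772  0.163 ]
right [360.1 209.9] 0.9 [ 0.4515 -0.1738  0.163 ]
```

View pics/w1.png

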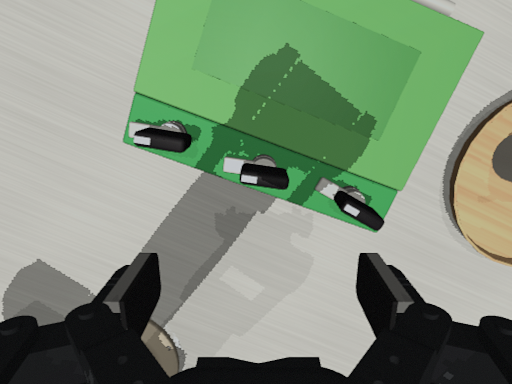

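The flap is shut. The bars are at about (160,138), (264,174) and (358,209), tongues pointing left, and the flap's front edge runs from (135,92) to (402,191).

```bash
cat > fit.py <<'E'
from h import *
from scipy.optimize import minimize
def fitbar(im,m,T,x0,y0,phi0):
    g=im.max(2); mask=(g<45).astype(np.uint8)
    c=wproj(m,T,[x0,y0,.163]); yy,xx=np.mgrid[:384,:512]
    mask[np.hypot(xx-c[0],yy-c[1])>48]=0; mask=cv2.morphologyEx(mask,cv2.MORPH_CLOSE,np.ones((9,9)))
    n,l,st,_=cv2.connectedComponentsWithStats(mask); mask=(l==1+np.argmax(st[1:,4])).astype(np.uint8)
    def cost(v):
        x,y,f=v[0],v[1],v[2]; u=np.array([np.cos(f),np.sin(f)]); w=np.array([-u[1],u[0]])
        P=[wproj(m,T,[*(np.array([x,y])+a*.023*u+b*.007*w),z]) for a in(1,-1) for b in(1,-1) for z in(.14,.178)]
        h=cv2.convexHull((np.array(P)*16).astype(np.int32)); k=np.zeros_like(mask); cv2.fillPoly(k,[h],1,cv2.LINE_8,4)
        return 1-(k&mask).sum()/max(1,(k|mask).sum())
    best=min((minimize(cost,[x0,y0,phi0+d],method='Nelder-Mead',options=dict(initial_simplex=np.array([x0,y0,phi0+d])+np.array([[0,0,0],[.006,0,0],[0,.006,0],[0,0,.2]]))) for d in(-.3,0,.3)),key=lambda r:r.fun)
    return best.x,best.fun,mask.sum()
E
python3 - <<'E'
from fit import *
im=cv2.imread('pics/w1.png')[:,:,::-1]; m,T=wcam()
a,b=watz(m,T,(135,92),.128),watz(m,T,(402,191),.128); d=a-b; print('edge',a,b,np.linalg.norm(d),'yaw',np.arctan2(-d[0],d[1]))
w=np.arctan2(-d[0],d[1]); mid=(a+b)/2; u=np.array([np.cos(w),np.sin(w)])
mk=mid[:2]-u*.029
for n,s in(('l',.1),('m',0),('r',-.1)):
    p=mk+s*np.array([-u[1],u[0]]); print(n,'from edge',p,fitbar(im,m,T,p[0],p[1],1.6))
E
```

```text
edge [0.4597 0.0728 0.128 ] [ 0.4821 -0.2194  0.128 ] 0.29304960967866384 yaw 0.07652913872895135
l from edge [0.4343 0.0242] (array([0.4369, 0.023 , 1.9436]), np.float64(0.23864511162432644), np.uint64(1000))
m from edge [ 0.4419 -0.0755] (array([ 0.4433, -0.0731,  1.814 ]), np.float64(0.22440622440622437), np.uint64(947))
r from edge [ 0.4496 -0.1752] (array([ 0.4513, -0.1697,  1.3878]), np.float64(0.20090909090909093), np.uint64(901))
```

```bash
python3 -c "
from h import *
plan([.442,-.0745,.145],1.81)"
```

```text
pos [ 0.4434 -0.0664  0.3325] yaw x 0.42999003987695394 q6 0.9097524343970032 t 8.75
shift [-0.0044  0.007   0.1875]
turn -1.3800099601230462 alt 1.761582693466747
```

```bash
python3 -m inch '[[-1,[-0.0044,0.007,0.02],0],[-1,[0,0,0],-0.18],[-1,[0,0,0],-0.18],[-1,[0,0,0],-0.18],[-1,[0,0,0],-0.18],[-1,[0,0,0],-0.18],[-1,[0,0,0],-0.18],[-1,[0,0,0],-0.18]]'
python3 -m inch '[[-1,[0,0,0],-0.12],[-1,[0,0,0.03],0],[-1,[0,0,0.03],0],[-1,[0,0,0],0]]'
python3 - <<'E'
from fit import *
plan([.442,-.0745,.145],1.81)
m,T=wcam(); im=shot('wrist','w2'); 
for k in ('middle','left','right'): print(k,[(np.round(r['point']),round(r['conf'],2),watz(m,T,r['point'],.163)) for r in arm.place_of('wrist',f'knob_{k}_grip')[:1]])
print(fitbar(im,m,T,.442,-.0745,1.81))
E
```

```text
clock: 9.75
position: [0.4422, -0.0746, 0.3129]
eef_rot: [-0.0, 0.662, 0.75, -0.0]
wrist_force: [0.3, -0.2, 0.3]
gripper_width: 0.0853
finger_force: 0.0
clock: 10.25
position: [0.4411, -0.0744, 0.2509]
eef_rot: [-0.002, 0.618, 0.786, -0.001]
wrist_force: [-0.2, -0.5, 0.4]
gripper_width: 0.0853
finger_force: 0.0
pos [ 0.4411 -0.0744  0.2509] yaw x 1.8099462654971321 q6 -0.488715588681295 t 10.25
shift [-0.0006  0.0013  0.1059]
turn -5.373450286794146e-05 alt 3.1415389190869254
middle [(array([264., 202.]), 0.75, array([ 0.4459, -0.0758,  0.163 ]))]
left [(array([282.,  49.]), 0.64, array([0.4327, 0.0253, 0.163 ]))]
right [(array([242., 314.]), 0.9, array([ 0.4518, -0.1717,  0.163 ]))]
(array([ 0.4424, -0.073 ,  1.8733]), np.float64(0.34001214329083185), np.uint64(1087))
```

View pics/w2.png

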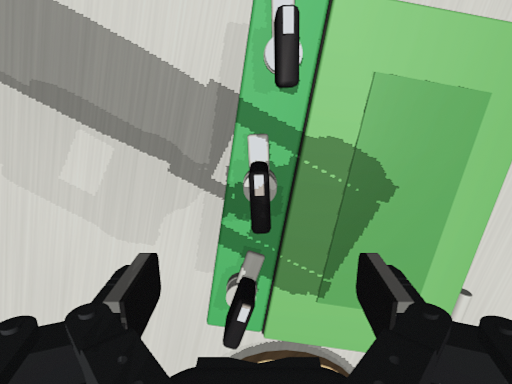

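The bar of the middle knob, about (260,185), lies parallel to the pads and 1–2 mm off centre. I'm descending to grip it.

```bash
python3 -m inch '[[-1,[-0.0005,0.0015,0.03],0],[-1,[0,0,0.03],0],[-1,[0,0,0.03],0],[-1,[0,0,0.015],0],[0.3,[0,0,0],0],[1,[0,0,0],0],[1,[0,0,0],0],[1,[0,0,0],0]]' 40
python3 -c "
from h import *
plan([.442,-.0745,.145],1.81); print(pose()[2]['torque'])"
```

```text
clock: 11.45
position: [0.4426, -0.0751, 0.1491]
eef_rot: [-0.001, 0.618, 0.786, -0.001]
wrist_force: [-24.3, -3.3, 24.1]
gripper_width: 0.0136
finger_force: 44.4
pos [ 0.4426 -0.0751  0.1491] yaw x 1.809713098237583 q6 -0.4882865914533445 t 11.45
shift [ 0.0007 -0.0004  0.0041]
turn -0.00028690176241696896 alt 3.1413057518273764
[-0.4707  3.6454  0.0662]
```

```bash
python3 -m inch '[[0.4,[0,0,0],0],[0.4,[0,-0.0015,-0.003],0],[0.4,[0,0,0],0]]'
python3 -m inch '[[1,[0,0,0],0],[1,[0,0,0],0],[1,[0,0,0],0]]'
```

```text
clock: 11.82
position: [0.4422, -0.0752, 0.1517]
eef_rot: [0.0, 0.618, 0.786, 0.0]
wrist_force: [-0.7, 0.0, -0.8]
gripper_width: 0.0258
finger_force: 0.0
clock: 12.2
position: [0.4421, -0.0752, 0.1515]
eef_rot: [0.0, 0.618, 0.786, -0.0]
wrist_force: [-1.3, -0.4, 2.2]
gripper_width: 0.0133
finger_force: 42.2
```

```bash
python3 -m inch '[[1,[0,0,0],0.1],[1,[0,0,0],0.18],[1,[0,0,0],0.18],[1,[0,0,0],0.18],[1,[0,0,0],0.18],[1,[0,0,0],0.18],[1,[0,0,0],0.18],[1,[0,0,0],0.18]]'
python3 -m inch '[[1,[0,0,0],0.15],[1,[0,0,0],0.1],[1,[0,0,0],0]]'
python3 -c "
from h import *
plan([.442,-.0745,.145],.0765); print(pose()[2]['torque'])"
```

```text
clock: 13.2
position: [0.44, -0.0742, 0.1515]
eef_rot: [-0.002, 0.975, 0.22, -0.003]
wrist_force: [-16.1, 6.2, 11.4]
gripper_width: 0.0132
finger_force: 43.5
clock: 13.58
position: [0.4398, -0.0737, 0.1515]
eef_rot: [-0.002, 0.995, 0.1, -0.003]
wrist_force: [-16.7, 7.3, 12.9]
gripper_width: 0.013
finger_force: 43.6
pos [ 0.4398 -0.0737  0.1515] yaw x 0.19949564656217064 q6 1.1214434484355194 t 13.575
shift [0.002  0.0012 0.0064]
turn 0.12299564656217066 alt -3.0185970070276227
[ 1.1895  2.6692 -0.039 ]
```

```bash
for i in 1 ; do python3 -m inch '[[1,[-0.0013,-0.001,0],0.06],[1,[0,0,0],0.06],[1,[0,0,0],0]]'; done
python3 -c "
from h import *
plan([.442,-.0745,.145],.0765); print(pose()[2]['torque'])"
python3 -m inch '[[1,[0,0,0],0.06],[1,[0,0,0],0.04],[1,[0,0,0],0]]'
python3 -c "
from h import *
plan([.442,-.0745,.145],.0765); print(pose()[2]['torque'])"
```

```text
clock: 13.95
position: [0.4396, -0.0734, 0.1515]
eef_rot: [-0.001, 0.999, 0.04, -0.001]
wrist_force: [-8.0, 4.7, 7.8]
gripper_width: 0.0133
finger_force: 42.9
pos [ 0.4396 -0.0734  0.1515] yaw x 0.07979267811159656 q6 1.241745204492463 t 13.95
shift [0.0023 0.0013 0.0065]
turn 0.003292678111596503 alt -3.138299975478197
[ 0.8473  1.3091 -0.0238]
clock: 14.32
position: [0.4402, -0.0733, 0.1516]
eef_rot: [-0.001, 1.0, -0.009, -0.001]
wrist_force: [-4.4, 5.2, 6.8]
gripper_width: 0.0134
finger_force: 76.4
pos [ 0.4402 -0.0733  0.1516] yaw x -0.01732872998889207 q6 1.3393029701794215 t 14.325
shift [0.0019 0.0011 0.0066]
turn -0.09382872998889202 alt 3.0477639236009013
[0.6469 0.8377 1.3149]
```

Moment rose to 1.3 N m: middle knob is at its end stop. I'm releasing and moving to the left knob.

```bash
python3 -m inch '[[0.4,[0,0,0],0],[0.3,[0,0,0],0],[0.3,[0,0,-0.03],0],[0.3,[0,0,-0.05],0],[-1,[0,0,-0.05],0],[-1,[0,0,0],0]]'
python3 - <<'E'
from fit import *
m,T=wcam(); im=shot('wrist','w3')
for k in ('middle','left','right'): print(k,[(np.round(r['point']),round(r['conf'],2),watz(m,T,r['point'],.163)) for r in arm.place_of('wrist',f'knob_{k}_grip')[:1]])
for p in ((.44,-.0735,.0765),(.433,.0255,1.9),(.4485,-.1725,1.4)): print(fitbar(im,m,T,*p))
plan([.4335,.0255,.25],1.94)
E
```

```text
clock: 15.08
position: [0.4419, -0.0749, 0.2856]
eef_rot: [0.001, 1.0, -0.01, 0.004]
wrist_force: [0.3, -0.1, -0.8]
gripper_width: 0.0652
finger_force: 0.0
middle [(array([257., 188.]), 0.83, array([ 0.4421, -0.0752,  0.163 ]))]
left [(array([136., 199.]), 0.66, array([0.4349, 0.024 , 0.163 ]))]
right [(array([378., 174.]), 0.6, array([ 0.452 , -0.1732,  0.163 ]))]
(array([ 0.443 , -0.0746,  0.0545]), np.float64(0.33603238866396756), np.uint64(822))
(array([0.4365, 0.0237, 1.9392]), np.float64(0.20716889428918595), np.uint64(1317))
(array([ 0.4514, -0.1706,  1.3554]), np.float64(0.30327398047099363), np.uint64(1243))
pos [ 0.4402 -0.0744  0.2796] yaw x -0.020414663925381497 q6 1.3410731792519965 t 15.275
shift [-0.0086 -0.0997  0.0297]
turn 1.1811779896644117 alt -1.9604146639253814
```

View pics/w3.png

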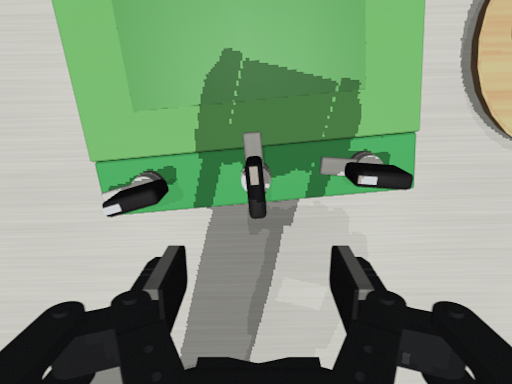

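The middle tongue is over the flap edge, with the bar at (256,185) square to the edge. Left knob at (140,195), right at (372,175).

```bash
python3 -m inch '[[-1,[-0.004,-0.05,0],0],[-1,[-0.0035,-0.049,0],0],[-1,[0,0,0],-0.178],[-1,[0,0,0],-0.178],[-1,[0,0,0],-0.178],[-1,[0,0,0],-0.178],[-1,[0,0,0],-0.178],[-1,[0,0,0],-0.178]]'
python3 -m inch '[[-1,[0,0,0],-0.178],[-1,[0,0,0],-0.178],[-1,[0,0,0],-0.178],[-1,[0,0,0],-0.178],[-1,[0,0,0],-0.178],[-1,[0,0,0.03],0],[-1,[0,0,0],0]]'
python3 - <<'E'
from fit import *
m,T=wcam(); im=shot('wrist','w4')
print([(np.round(r['point']),round(r['conf'],2),watz(m,T,r['point'],.163)) for r in arm.place_of('wrist','knob_left_grip')[:1]])
print(fitbar(im,m,T,.434,.025,1.94))
plan([.4345,.0245,.151],1.94)
E
```

```text
clock: 16.27
position: [0.4347, 0.0247, 0.2796]
eef_rot: [-0.001, 0.864, 0.503, -0.001]
wrist_force: [-0.1, -0.0, 0.8]
gripper_width: 0.0851
finger_force: 0.0
clock: 17.15
position: [0.4337, 0.0247, 0.248]
eef_rot: [-0.003, 0.566, 0.824, -0.002]
wrist_force: [0.1, -0.1, -0.2]
gripper_width: 0.0855
finger_force: 0.0
[(array([262., 195.]), 0.83, array([0.4348, 0.0289, 0.163 ]))]
(array([0.4354, 0.025 , 1.877 ]), np.float64(0.31793641271745654), np.uint64(1137))
pos [0.4349 0.0247 0.2511] yaw x 1.9375641372782832 q6 -0.39477967949814763 t 17.25
shift [-0.0001 -0.0003  0.1001]
turn -0.0024358627217166973 alt 3.1391567908680766
```

View pics/w4.png

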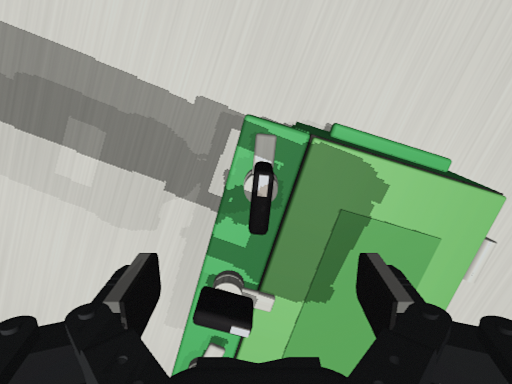

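The left bar at about (261,195) lies parallel to and between the pads. I'm descending and gripping.

```bash
python3 -m inch '[[-1,[0,0,0.03],0.03],[-1,[0,0,0.03],0],[-1,[0,0,0.03],0],[0,[0,0,0.01],0],[0.4,[0,0,0],0],[1,[0,0,0],0],[1,[0,0,0],0],[1,[0,0,0],0]]' 40
```

```text
clock: 18.25
position: [0.4352, 0.0243, 0.1526]
eef_rot: [0.001, 0.579, 0.816, -0.0]
wrist_force: [-5.1, -3.0, 6.0]
gripper_width: 0.0132
finger_force: 42.7
```

```bash
python3 -m inch '[[1,[0,0,0],0.1],[1,[0,0,0],0.18],[1,[0,0,0],0.18],[1,[0,0,0],0.18],[1,[0,0,0],0.18],[1,[0,0,0],0.18],[1,[0,0,0],0.18],[1,[0,0,0],0.18]]'
python3 -m inch '[[1,[0,0,0],0.15],[1,[0,0,0],0.15],[1,[0,0,0],0.08],[1,[0,0,0],0.06],[1,[0,0,0],0]]'
python3 -c "
from h import *
plan([.434,.0255,.151],.0765); print(pose()[2]['torque'])"
```

```text
clock: 19.25
position: [0.4326, 0.0252, 0.1526]
eef_rot: [-0.001, 0.963, 0.268, -0.003]
wrist_force: [-22.1, 2.4, 15.8]
gripper_width: 0.013
finger_force: 44.0
clock: 19.88
position: [0.4323, 0.0261, 0.1525]
eef_rot: [-0.002, 0.999, 0.054, -0.004]
wrist_force: [-23.7, 6.2, 16.1]
gripper_width: 0.0136
finger_force: 44.2
pos [0.4323 0.0261 0.1525] yaw x 0.1085066064530302 q6 1.4356532227681738 t 19.875
shift [0.0017 0.0008 0.0015]
turn 0.03200660645303022 alt -3.109586047136763
[ 0.9376  3.8025 -0.0645]
```

```bash
python3 -m inch '[[1,[-0.002,-0.0005,0],0.05],[1,[0,0,0],0.05],[1,[0,0,0],0.03],[1,[0,0,0],0]]'
python3 -c "
from h import *
plan([.434,.0255,.151],.0765); print(pose()[2]['torque'])"
```

```text
clock: 20.38
position: [0.4323, 0.0263, 0.1527]
eef_rot: [-0.001, 1.0, -0.009, -0.001]
wrist_force: [-10.7, 5.2, 10.4]
gripper_width: 0.0135
finger_force: 75.0
pos [0.4323 0.0263 0.1527] yaw x -0.018016976308335476 q6 1.5629570666735444 t 20.375
shift [0.0017 0.0008 0.0017]
turn -0.09451697630833555 alt 3.0470756772814576
[0.7903 1.6398 1.7015]
```

Left is at its stop (1.7 N m). Next is the right knob.

```bash
python3 -m inch '[[0.4,[0,0,0],0],[0.3,[0,0,0],0],[0.3,[0,0,-0.03],0],[0.3,[0,0,-0.05],0],[-1,[0,0,-0.05],0],[-1,[0.006,0.05,0],0],[-1,[0.006,0.05,0],0],[-1,[0.006,0.05,0],0]]'
python3 -m inch '[[-1,[0.003,0.05,0],-0.17],[-1,[0,0,0],-0.17],[-1,[0,0,0],-0.17],[-1,[0,0,0],-0.17],[-1,[0,0,0],-0.17],[-1,[0,0,0],-0.17],[-1,[0,0,0],-0.17],[-1,[0,0,0],-0.17]]'
python3 - <<'E'
from fit import *
m,T=wcam(); im=shot('wrist','w5')
print([(np.round(r['point']),round(r['conf'],2),watz(m,T,r['point'],.163)) for r in arm.place_of('wrist','knob_right_grip')[:1]])
print(fitbar(im,m,T,.4495,-.173,1.37))
plan([.4495,-.173,.151],1.37)
E
```

```text
clock: 21.38
position: [0.4478, -0.1271, 0.2814]
eef_rot: [0.0, 1.0, -0.011, 0.0]
wrist_force: [0.4, 1.2, -0.6]
gripper_width: 0.0854
finger_force: 0.0
clock: 22.38
position: [0.4496, -0.1757, 0.2812]
eef_rot: [0.0, 0.783, 0.622, -0.0]
wrist_force: [-1.1, 0.9, -0.9]
gripper_width: 0.0855
finger_force: 0.0
[(array([254., 183.]), 0.83, array([ 0.4486, -0.1724,  0.163 ]))]
(array([ 0.4499, -0.1737,  1.4455]), np.float64(0.306216423637759), np.uint64(906))
pos [ 0.4496 -0.1756  0.2812] yaw x 1.3385046715970157 q6 -0.21659496365554326 t 22.475
shift [ 0.0026 -0.0008  0.1302]
turn -0.03149532840298441 alt 3.1100973251868087
```

View pics/w5.png

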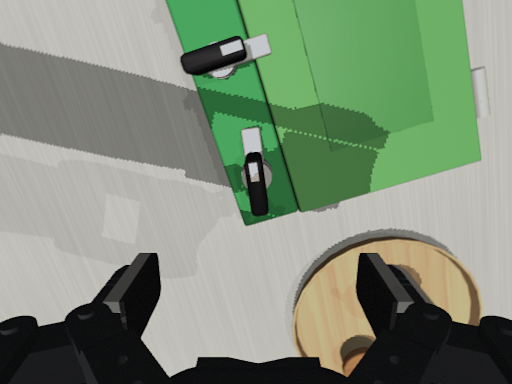

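The right bar at (257,183) is tilted about 5° from the pads. I'll correct by -0.08 rad and grip.

```bash
python3 -m inch '[[-1,[0.002,-0.001,0.03],-0.08],[-1,[0,0,0.04],0],[-1,[0,0,0.03],0],[-1,[0,0,0.019],0],[0,[0,0,0.01],0],[0.4,[0,0,0],0],[1,[0,0,0],0],[1,[0,0,0],0]]' 40
python3 -m inch '[[1,[0,0,0],0]]'
```

```text
clock: 23.48
position: [0.4491, -0.1733, 0.1533]
eef_rot: [0.0, 0.759, 0.651, 0.0]
wrist_force: [-11.0, 4.2, 16.9]
gripper_width: 0.0134
finger_force: 44.6
clock: 23.6
position: [0.449, -0.1732, 0.1534]
eef_rot: [0.0, 0.759, 0.651, -0.0]
wrist_force: [-5.3, 2.0, 6.2]
gripper_width: 0.0131
finger_force: 42.3
```

Total turn to the stop is about 1.34 rad.

```bash
python3 -m inch '[[1,[0,0,0],0.1],[1,[0,0,0],0.18],[1,[0,0,0],0.18],[1,[0,0,0],0.18],[1,[0,0,0],0.18],[1,[0,0,0],0.18],[1,[0,0,0],0.15],[1,[0,0,0],0.1]]'
python3 -m inch '[[1,[-0.002,-0.0005,0],0.06],[1,[0,0,0],0.06],[1,[0,0,0],0.04],[1,[0,0,0],0.02],[1,[0,0,0],0]]'
python3 -c "
from h import *
plan([.449,-.173,.151],.0765); print(pose()[2]['torque'])"
```

```text
clock: 24.6
position: [0.4487, -0.173, 0.1534]
eef_rot: [-0.0, 0.997, 0.082, -0.0]
wrist_force: [-5.9, 2.9, 6.2]
gripper_width: 0.0132
finger_force: 42.5
clock: 25.22
position: [0.4484, -0.173, 0.1535]
eef_rot: [0.001, 1.0, -0.005, 0.002]
wrist_force: [5.0, 0.4, 1.7]
gripper_width: 0.0132
finger_force: 68.5
pos [ 0.4484 -0.173   0.1535] yaw x -0.009171992210852227 q6 1.1344474727045193 t 25.225
shift [0.0006 0.     0.0025]
turn -0.0856719922108522 alt 3.055920661378941
[ 0.0681 -0.7242  1.7541]
```

Right is at its stop too. I'm releasing, lifting clear and checking.

```bash
python3 -m inch '[[0.4,[0,0,0],0],[0.3,[0,0,0],0],[0.3,[0,0,-0.03],0],[0.3,[0,0,-0.05],0],[0.3,[0,-0.05,-0.05],0],[0.3,[-0.02,-0.05,-0.05],0],[0.3,[-0.02,0,-0.04],0],[0.3,[0,0,0],0]]'
python3 - <<'E'
from fit import *
m,T=wcam(); im=shot('wrist','w6'); print(T[:3,3])
for p in ((.441,-.0745),(.434,.025),(.449,-.173)): print(fitbar(im,m,T,*p,.0765))
im2=shot('top','t6')[110:270,90:440]; 
for k in ('pump','brush','canister'): print(k,[atz('top',r['point'],0 if k=='canister' else .02) for r in arm.place_of('top',k)[:1]])
a=cv2.resize(im2,(800,366)); cv2.imwrite('pics/f.png',np.vstack([a,np.pad(im[60:290],((0,0),(144,144),(0,0)))])[:,:,::-1])
E
```

```text
clock: 26.22
position: [0.4109, -0.0858, 0.3629]
eef_rot: [0.001, 1.0, -0.006, 0.004]
wrist_force: [0.5, -0.2, -0.5]
gripper_width: 0.0301
finger_force: 0.0
[ 0.486  -0.0869  0.5042]
(array([ 0.4434, -0.0741,  0.0564]), np.float64(0.1982651796778191), np.uint64(647))
(array([ 0.4361,  0.0241, -0.027 ]), np.float64(0.2322924600152323), np.uint64(1063))
(array([ 0.4505, -0.1728,  0.1585]), np.float64(0.23217391304347823), np.uint64(883))
pump [array([ 0.5746, -0.3933,  0.02  ])]
brush [array([ 0.5286, -0.5009,  0.02  ])]
canister [array([0.463, 0.471, 0.   ])]
```

View pics/f.png

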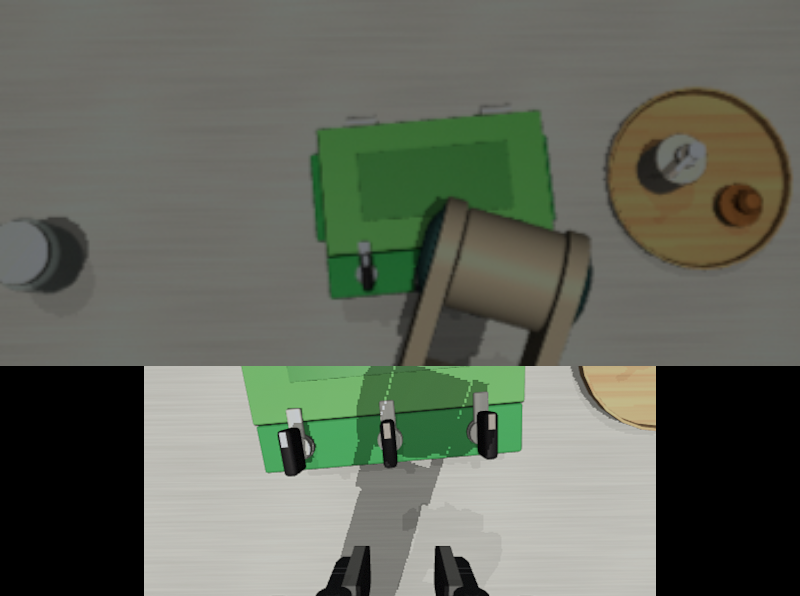

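All three tongues reach over the shut flap's edge, and pump, brush and canister have not moved. One numeric check of the tongue directions before I hand in.

```bash
python3 - <<'E'
from h import *
m,T=wcam()
for n,tip in(('l',(294,410)),('m',(386,403)),('r',(481,394))):
    print(n,watz(m,T,(tip[0]-144,tip[1]-306),.136))
a,b=watz(m,T,(253-144,425-306),.128),watz(m,T,(524-144,401-306),.128); print(a,b)
E
```

```text
l [0.4732 0.0246 0.136 ]
m [ 0.479  -0.0712  0.136 ]
r [ 0.4867 -0.1689  0.136 ]
[0.4579 0.0728 0.128 ] [ 0.479  -0.2164  0.128 ]
```

```bash
python3 -c "
from station import arm
print(arm.job_done())"
```

```text
the job is handed in; nothing more can be done
None
```

I shut the flap, tightened the clamp knobs to their end stops in the order middle, left, right, and handed the job in at about 27 s; the pump, brush and canister were still standing in place in the last picture.

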